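# Find the heavier pressing weight and hold it ready over the boards

## Robot

A 6-joint arm with a two-finger parallel gripper is mounted at the origin on the work surface. World frame = base frame: x ahead of the robot, y to its left, z up, the work surface at z = 0. Lengths are in m, angles in rad, forces in N, time in s.
With the tool pointing down it reaches from about 0.35 to 0.875 m from the base axis. Payload 4.2 kg.
Tool frame: the origin (TCP) lies between the finger pads; the fingertips stand 8 mm ahead of it and the grasp point (between the pads) lies 11 mm behind it (tip_reach is the distance from the TCP to the fingertips, in m); z points along the fingers, x is the direction in which the jaws open and shut, and the axes are right-handed (so a half turn about z gives the same grasp; the last joint's range is limited). The gripper opens to 85 mm and grips with 20 to 120 N. Pads are 22 mm wide; open, the fingers measure 114 mm over their backs; the gripper's body (76 mm by 85 mm) begins 54 mm behind the grasp point. The pads swing forward as they close: fully open they stand 13 mm farther back than shut.
Start: joints at [-0.966, 0.385, 0.008, 0, -1.194, -0.259], TCP at [0.212, -0.588, 0.239] pointing down, gripper open.
Joint ranges: [-3.14, 3.14], [-1.21, 2.06], [-1.07, 1.41], [-3.16, 2.05], [-2.99, -0.16], [-3.1, 3.1]. Speed limits (rad/s): [2.79, 2.79, 3.14, 3.14, 3.14, 3.14].

## Interface

Orientations are given as a unit quaternion [w, x, y, z].
In Python, from workcell import * gives the robot as it stands.
- The arm moves only by the tool servo_tool, never from a script. Its argument "moves" is a list of rows, each an object with "offset": the shift along the tool's x, y, z in m, a list of three; "angular": the turn, a rotation vector about the tool's x, y, z in rad, a list of three. In form: [{"offset": [x, y, z], "angular": [wx, wy, wz]}, ...]. A call has 1 to 10 rows; each row is the pose to reach, as a shift and turn from the pose commanded when the call began, along the tool's axes at that moment; what a row does not reach only later rows make up. A row lasts 1/12 s, in which the tool goes at most 41.7 mm and 7.16 degrees, less where a joint would pass 70% of its speed; a pose out of reach is approached as far as the arm can. A call with a gripper value outside its range is refused whole. "hand" is the finger opening in m, from 0 to 0.0854, set as the call begins (left out, the last holds). The fingers move at their own pace and stop on an object; "force" is the grip in N (left out, the last holds). Time passes only in rows, so rows that repeat a pose let the fingers close. It gives the time, the measured TCP pose, the force and the opening at its end, in the units of the state.
- observe(): the state, without advancing time (a new reading comes with each control period).
- camera(name): name is "scene" or "top"; returns the picture (420x560x3 uint8, red, green, blue); there is no depth.
- get_calibration(name): a dict with "fovy" (degrees; the focal length in pixels is half the picture's height over the tangent of half this angle, whatever the lens; pixels are square), "cx", "cy" (the principal point, pixels), "R" (3x3) and "t" (3): a world point X has camera coordinates R X + t. Camera axes: x right, y down, z forward; pixel columns grow to the right and rows downward; lengths in m; the calibration is good to about 2 mm. A picture is of the moment at which its call begins. get_calibration takes no time and is no camera call.
- sign_off(): hands the job in, once; it reports no verdict.
The state is a dict: "t": time; "joint_positions": joint angles; "qd": joint speeds; "effort": joint torques, N m; "tool_pos": TCP position; "ee_rot": TCP orientation; "contact_force": force on the tool from outside, world axes, zero at the start; "torque": the same for the moment, N m; "opening": finger opening in m.
Only numpy, scipy, OpenCV 4.12 (cv2) and the standard library are available. Lean on these libraries where they do the work, as an engineer would, in place of code of your own. Each camera call takes 0.05 s, during which the arm holds its last target.

## Task

Two look-alike steel weights stand on the cork mat, and the sheets between the plywood boards need the heavier one: lift each in turn by its black knob clear of the mat to feel its weight, always standing the one upright on the mat again, never dropping it, before you take the other. Leave the lighter one standing on the mat and finish holding the heavier one, upright and still, a few centimetres above the middle of the top board without touching it; keep holding it there while I square the sheets. Leave the tumbler, the coffee cup and the jar lid where they are.

Things in the scene. Friction and masses are not known exactly. Their poses are not given: they have to be found in the camera images.
- weight_a_mid (a point): one of two look-alike pressing weights on the mat, 94 mm high: bright round steel body 64 mm across, its top 52 mm up; on a neck above it a black round knob 30 mm across, 64 to 94 mm up, gripped from above. Point: on its axis, half-way up (47 mm; knob's middle 32 mm higher). z up. 0.3 to 0.85 kg; one is at least 0.18 kg heavier, by a metal slug shut inside: either one by chance
- weight_b_mid (a point): one of two look-alike pressing weights on the mat, 94 mm high: bright round steel body 64 mm across, its top 52 mm up; on a neck above it a black round knob 30 mm across, 64 to 94 mm up, gripped from above. Point: on its axis, half-way up (47 mm; knob's middle 32 mm higher). z up. 0.3 to 0.85 kg; one is at least 0.18 kg heavier, by a metal slug shut inside: either one by chance
- mat: fixed cork mat on the table, 150 mm (its x) by 260 mm (its y), 5 mm thick; origin at the centre of its underside, z up. The two weights stand on it side by side along its y axis, 100 mm or more apart between centres
- stack_top (a point): centre of the upper face of the top board of the pressing stack: two plywood boards 170 mm (x) by 240 mm (y) with sheets of paper between, 33 mm high in all, fixed; z up
- stack: the pressing stack itself, same axes; origin at the centre of its underside, on the table
- tumbler: bystander: loose blue plastic tumbler, open, 82 mm across the rim and 150 mm high; origin at the centre of its underside
- coffee_cup: bystander: loose paper cup with cardboard sleeve and black lid, 86 mm across and 126 mm high; origin at the centre of its underside
- jar_lid: bystander: loose black square blender-jar lid lying like a shallow dish, 105 by 105 mm, 22 mm high, with a clear plug in it; origin at the centre of its underside
Mind the look-alikes: they are no part of the job. What is shaped like the part that bears weight_a_mid but blue is not meant. Leave any purple look-alike of the part that bears weight_b_mid alone.

How it is judged:
On the way, in this order (a step that is already met when the one before it is completed fails the run):
1. the lighter weight is held clear of the mat while the heavier stands on the mat (it may have been tried before or not) (((height (world z) of weight_a_mid above 0.067 m and contact force between the fingers and weight_a above 1 N and contact force between weight_a and mat below 0.05 N and x of weight_b_mid in the frame of mat between -0.06 and 0.06 m and y of weight_b_mid in the frame of mat between -0.115 and 0.115 m and z of weight_b_mid in the frame of mat between 0.048 and 0.056 m and angle between weight_b_mid's own z axis and vertical below 0.1 rad and linear speed of weight_b below 0.03 m/s and contact force between the fingers and weight_b below 0.1 N and contact force between weight_b and mat above 5.5 N) or (height (world z) of weight_b_mid above 0.067 m and contact force between the fingers and weight_b above 1 N and contact force between weight_b and mat below 0.05 N and x of weight_a_mid in the frame of mat between -0.06 and 0.06 m and y of weight_a_mid in the frame of mat between -0.115 and 0.115 m and z of weight_a_mid in the frame of mat between 0.048 and 0.056 m and angle between weight_a_mid's own z axis and vertical below 0.1 rad and linear speed of weight_a below 0.03 m/s and contact force between the fingers and weight_a below 0.1 N and contact force between weight_a and mat above 5.5 N))), for 0.3 s.
2. the lighter weight stands released and upright on the mat again and the heavier one is held clear of the mat (((x of weight_a_mid in the frame of mat between -0.06 and 0.06 m and y of weight_a_mid in the frame of mat between -0.115 and 0.115 m and z of weight_a_mid in the frame of mat between 0.048 and 0.056 m and angle between weight_a_mid's own z axis and vertical below 0.1 rad and linear speed of weight_a below 0.03 m/s and contact force between the fingers and weight_a below 0.1 N and contact force between weight_a and mat between 1.5 and 5.5 N and height (world z) of weight_b_mid above 0.067 m and contact force between the fingers and weight_b above 1 N and contact force between weight_b and mat below 0.05 N) or (x of weight_b_mid in the frame of mat between -0.06 and 0.06 m and y of weight_b_mid in the frame of mat between -0.115 and 0.115 m and z of weight_b_mid in the frame of mat between 0.048 and 0.056 m and angle between weight_b_mid's own z axis and vertical below 0.1 rad and linear speed of weight_b below 0.03 m/s and contact force between the fingers and weight_b below 0.1 N and contact force between weight_b and mat between 1.5 and 5.5 N and height (world z) of weight_a_mid above 0.067 m and contact force between the fingers and weight_a above 1 N and contact force between weight_a and mat below 0.05 N))), for 0.3 s.
At the end, for the whole second after the job is handed in: the heavier weight is held still in the fingers, upright within 10 degrees, within 35 mm of over the top board's middle, underside 15 to 120 mm above it, touching nothing else; the lighter stands upright, released and at rest on the mat, its centre 15 mm or more inside the edges (((z of weight_b_mid in the frame of stack_top between 0.062 and 0.167 m and horizontal distance between weight_b_mid and stack_top below 0.035 m and angle between weight_b_mid's own z axis and vertical below 0.17 rad and linear speed of each of weight_b, weight_a below 0.03 m/s and angular speed of weight_b below 0.3 rad/s and contact force between the fingers and weight_b above 1 N and contact force between weight_b and stack below 0.05 N and x of weight_a_mid in the frame of mat between -0.06 and 0.06 m and y of weight_a_mid in the frame of mat between -0.115 and 0.115 m and z of weight_a_mid in the frame of mat between 0.048 and 0.056 m and angle between weight_a_mid's own z axis and vertical below 0.1 rad and contact force between the fingers and weight_a below 0.1 N and contact force between weight_a and mat between 1.5 and 5.5 N) or (z of weight_a_mid in the frame of stack_top between 0.062 and 0.167 m and horizontal distance between weight_a_mid and stack_top below 0.035 m and angle between weight_a_mid's own z axis and vertical below 0.17 rad and linear speed of each of weight_a, weight_b below 0.03 m/s and angular speed of weight_a below 0.3 rad/s and contact force between the fingers and weight_a above 1 N and contact force between weight_a and stack below 0.05 N and x of weight_b_mid in the frame of mat between -0.06 and 0.06 m and y of weight_b_mid in the frame of mat between -0.115 and 0.115 m and z of weight_b_mid in the frame of mat between 0.048 and 0.056 m and angle between weight_b_mid's own z axis and vertical below 0.1 rad and contact force between the fingers and weight_b below 0.1 N and contact force between weight_b and mat between 1.5 and 5.5 N))); the arm keeps its last pose, push and grip.
It fails at once if a weight is let fall ((height (world z) of weight_a_mid above 0.072 m and contact force between the fingers and weight_a below 0.1 N and linear speed of weight_a above 0.25 m/s) or (height (world z) of weight_b_mid above 0.072 m and contact force between the fingers and weight_b below 0.1 N and linear speed of weight_b above 0.25 m/s)).
It fails at once if a weight is tipped over (angle between any of weight_a_mid, weight_b_mid's own z axis and vertical above 0.7 rad).
It fails at once if the tumbler, the coffee cup or the jar lid is shifted by more than 20 mm or tipped (distance of any of tumbler, coffee_cup, jar_lid from where it was at the start of the episode above 0.02 m or angle between any of tumbler, coffee_cup, jar_lid's own z axis and vertical above 0.3 rad).
It also fails if it takes over 64 s, if anything falls off the work surface, if the arm or the gripper's body presses on something with over 40 N, if the wrist force passes 120 N, or if a joint passes its speed limit or range.

## Working session

There is one attempt and no reset: what is moved stays moved. The work goes in short steps, Python scripts to look and compute and a tool call to move; the robot and the scene stay as the last step left them, time stands still between calls to the robot, and variables do not carry over. Pictures are saved under pics/ and viewed, and the job is handed in when it is done.

Besides the shell and the picture viewer there is one more tool, called by a JSON object that holds its "method" and its "body", one argument or row to a line. servo_tool: Moves the arm, as the interface text tells. Its arguments: {"type":"object","properties":{"moves":{"type":"array","items":{"type":"object","properties":{"offset":{"type":"array","items":{"type":"number"}},"angular":{"type":"array","items":{"type":"number"}}}}},"hand":{"type":"number"},"force":{"type":"number"}},"required":["moves"]}

```bash
mkdir -p pics; python3 - <<'E'
from workcell import *
import cv2
s=observe(); print(s)
for n in("scene","top"):
    im=camera(n); cv2.imwrite(f"pics/{n}0.png",cv2.cvtColor(im,cv2.COLOR_RGB2BGR)); print(n,get_calibration(n))
E
```

```text
{'t': 0.0, 'joint_positions': array([-9.66430955e-01,  3.85574583e-01,  6.63751668e-03, -5.55701000e-04,
       -1.19397600e+00, -2.58592543e-01]), 'qd': array([ 2.10501092e-03,  2.11706684e-04, -2.99271160e-04, -1.75557540e-06,
       -2.19669398e-03,  1.58711000e-03]), 'effort': array([ 1.59773612e-03, -3.92289162e+01,  1.88401991e+01,  4.18603152e+00,
       -4.61320218e-03, -1.68097353e-05]), 'tool_pos': array([ 0.21166761, -0.58746958,  0.23820683]), 'ee_rot': array([-9.03272562e-04,  5.75007933e-01,  8.18147108e-01,  6.09049131e-04]), 'contact_force': array([-0.1089549 , -0.24196812,  0.54810094]), 'torque': array([ 0.06974062, -0.03192044,  0.016003  ]), 'opening': 0.08531700410677862}
scene {'fovy': 53.797438266221484, 'cx': 280.33992138217064, 'cy': 209.2470677272995, 'R': array([[ 0.5726678 ,  0.81978609, -0.00153492],
       [ 0.62005222, -0.43436548, -0.65334667],
       [-0.53627123,  0.37319887, -0.75705731]]), 't': array([-0.36368091, -0.31459095,  1.1341838 ])}
top {'fovy': 50.42245912714435, 'cx': 273.96560701429144, 'cy': 214.02189943868402, 'R': array([[ 0.00303597, -0.99988768,  0.01467695],
       [-0.99842416, -0.00385331, -0.05598533],
       [ 0.0560356 , -0.01448385, -0.99832371]]), 't': array([0.02786672, 0.57954082, 0.99043159])}
```

View pics/scene0.png

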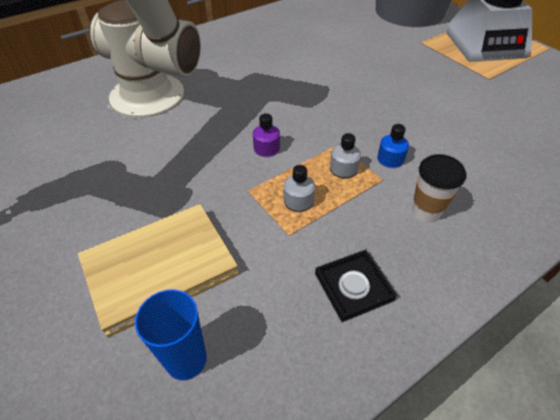

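View pics/top0.png

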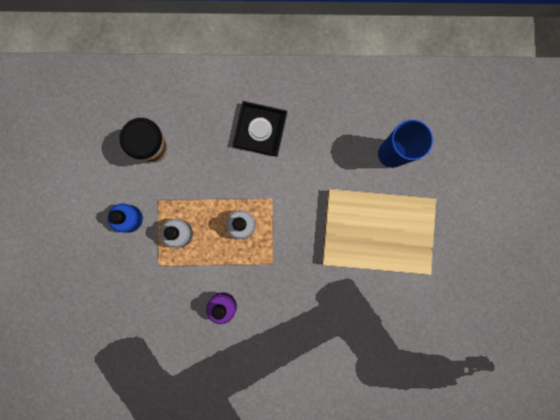

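```bash
python3 - <<'E'
import cv2
t=cv2.imread("pics/top0.png"); s=cv2.imread("pics/scene0.png")
cv2.imwrite("pics/tc.png",cv2.resize(t[190:280,90:290],None,fx=4,fy=4,interpolation=cv2.INTER_CUBIC))
cv2.imwrite("pics/sc.png",cv2.resize(s[110:240,240:420],None,fx=4,fy=4,interpolation=cv2.INTER_CUBIC))
cv2.imwrite("pics/tc2.png",cv2.resize(t[180:280,310:450],None,fx=4,fy=4,interpolation=cv2.INTER_CUBIC))
E
```

```text
(no output)
```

View pics/tc.png

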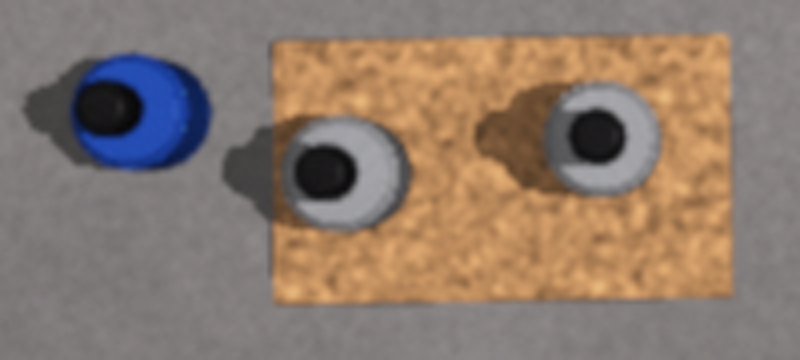

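View pics/sc.png

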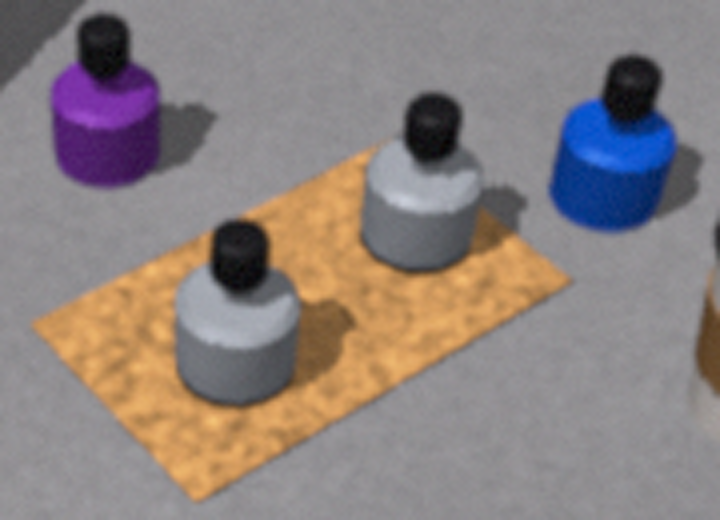

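View pics/tc2.png

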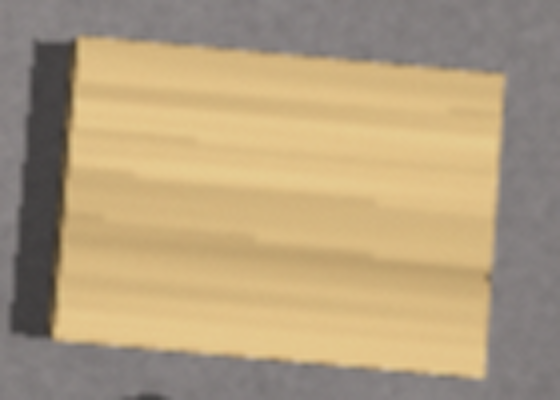

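```bash
cat > h.py <<'E'
from workcell import *
import numpy as np
from scipy.spatial.transform import Rotation as Ro
def ray(n,p):
    c=get_calibration(n); f=210/np.tan(np.radians(c["fovy"]/2)); R=np.array(c["R"]);t=np.array(c["t"])
    return -R.T@t, R.T@np.array([(p[0]-c["cx"])/f,(p[1]-c["cy"])/f,1])
def atz(n,p,z):
    o,d=ray(n,p); return o+d*(z-o[2])/d[2]
def tri(p1,p2):
    A=[];b=[]
    for n,p in(("top",p1),("scene",p2)):
        o,d=ray(n,p); d=d/np.linalg.norm(d); P=np.eye(3)-np.outer(d,d); A.append(P);b.append(P@o)
    return np.linalg.lstsq(np.vstack(A),np.hstack(b),rcond=None)[0]
def tool():
    s=observe(); q=s["ee_rot"]; return s,Ro.from_quat([q[1],q[2],q[3],q[0]])
E
python3 - <<'E'
from h import *
np.set_printoptions(precision=4,suppress=True)
C=lambda p,o:(p[0]/4+o[0],p[1]/4+o[1])
for a,b in (((325,172),(240,255)),((597,136),(433,126))):pass
# top-left knob is farther along +y ; scene right knob is the +y one
for a,b in (((325,172),(433,126)),((597,136),(240,255))):
    print("knob",atz("top",C(a,(90,190)),.09),atz("scene",C(b,(240,110)),.084),tri(C(a,(90,190)),C(b,(240,110))))
m=[atz("top",C(p,(90,190)),.005) for p in((273,40),(730,35),(733,297),(273,303))]
print(np.array(m),np.mean(m,0))
m=[atz("scene",C(p,(240,110)),.005) for p in((33,324),(197,500),(572,281))];print(np.array(m))
m=[atz("top",C(p,(310,180)),.033) for p in((78,37),(505,73),(487,378),(55,340))]
print(np.array(m),np.mean(m,0))
for n,p in(("cup",(142,138)),("tum",(411,138)),):print(n,atz("top",p,.14))
print("blue",atz("top",(117,217),.09),"purple",atz("top",(219,312),.09),"lid",atz("top",(260,128),.02))
s,R=tool();print(R.as_matrix())
E
```

```text
knob [0.535  0.2443 0.09  ] [0.5362 0.2442 0.084 ] [0.5349 0.2458 0.0824]
knob [0.5542 0.1033 0.09  ] [0.5556 0.1026 0.084 ] [0.5544 0.1037 0.0824]
[[0.611  0.2933 0.005 ]
 [0.615  0.0332 0.005 ]
 [0.466  0.031  0.005 ]
 [0.4621 0.2906 0.005 ]] [0.5385 0.162  0.005 ]
[[0.4709 0.0306 0.005 ]
 [0.6176 0.0335 0.005 ]
 [0.6133 0.2905 0.005 ]]
[[ 0.6343 -0.0935  0.033 ]
 [ 0.6152 -0.3325  0.033 ]
 [ 0.4458 -0.3195  0.033 ]
 [ 0.4662 -0.0802  0.033 ]] [ 0.5404 -0.2064  0.033 ]
cup [0.7229 0.2945 0.14  ]
tum [ 0.7263 -0.2428  0.14  ]
blue [0.5678 0.3572 0.09  ] purple [0.3726 0.1436 0.09  ] lid [0.7748 0.0622 0.02  ]
[[-0.3388  0.9409 -0.0008]
 [ 0.9409  0.3388  0.0018]
 [ 0.0019 -0.0001 -1.    ]]
```

```bash
cat >> h.py <<'E'
def go(x,y,z):
    s,R=tool(); p=np.array(s["tool_pos"]); d=np.array([x,y,z])-p; print("t",s["t"],"pos",p.round(4),"off",R.inv().apply(d).round(4),"dist",np.linalg.norm(d).round(3),"F",np.round(s["contact_force"],2),"T",np.round(s["torque"],2),"open",s["opening"])
E
python3 -c "
from h import *
go(.5545,.1032,.15)"
```

```text
t 0.1 pos [ 0.2117 -0.5875  0.2383] off [0.5336 0.5566 0.0893] dist 0.776 F [-0.06 -0.3   0.24] T [-0.02  0.05 -0.01] open 0.0855469035111928
```

{"method": "servo_tool", "body": {
  "moves": [
    {"offset": [0.027, 0.028, 0], "angular": [0, 0, 0]},
    {"offset": [0.054, 0.056, 0], "angular": [0, 0, 0]},
    {"offset": [0.081, 0.084, 0], "angular": [0, 0, 0]},
    {"offset": [0.108, 0.112, 0], "angular": [0, 0, 0]},
    {"offset": [0.135, 0.14, 0], "angular": [0, 0, 0]},
    {"offset": [0.162, 0.168, 0], "angular": [0, 0, 0]},
    {"offset": [0.189, 0.196, 0], "angular": [0, 0, 0]},
    {"offset": [0.216, 0.224, 0], "angular": [0, 0, 0]},
    {"offset": [0.243, 0.252, 0], "angular": [0, 0, 0]},
    {"offset": [0.27, 0.28, 0], "angular": [0, 0, 0]}
  ],
  "hand": 0.06,
  "force": 60
}}

```text
t: 0.93
tool_pos: [0.3839, -0.2372, 0.2392]
ee_rot: [-0.0, 0.575, 0.818, -0.0]
contact_force: [0.9, -1.0, 0.2]
opening: 0.0599
```

```bash
python3 -c "
from h import *
go(.5545,.1032,.15)"
```

```text
t 0.9333 pos [ 0.3839 -0.2372  0.2392] off [0.2624 0.2759 0.0892] dist 0.391 F [ 0.88 -0.99  0.2 ] T [-0.01 -0.13 -0.04] open 0.05986047482899063
```

{"method": "servo_tool", "body": {
  "moves": [
    {"offset": [0.028, 0.029, 0], "angular": [0, 0, 0]},
    {"offset": [0.056, 0.058, 0], "angular": [0, 0, 0]},
    {"offset": [0.084, 0.087, 0], "angular": [0, 0, 0]},
    {"offset": [0.112, 0.116, 0], "angular": [0, 0, 0]},
    {"offset": [0.14, 0.145, 0.01], "angular": [0, 0, 0]},
    {"offset": [0.168, 0.174, 0.02], "angular": [0, 0, 0]},
    {"offset": [0.196, 0.203, 0.03], "angular": [0, 0, 0]},
    {"offset": [0.224, 0.232, 0.05], "angular": [0, 0, 0]},
    {"offset": [0.25, 0.26, 0.07], "angular": [0, 0, 0]},
    {"offset": [0.2624, 0.276, 0.088], "angular": [0, 0, 0]}
  ]
}}

```text
t: 1.77
tool_pos: [0.5556, 0.1045, 0.1504]
ee_rot: [0.0, 0.574, 0.819, 0.001]
contact_force: [0.6, -1.1, -0.5]
opening: 0.06
```

{"method": "servo_tool", "body": {
  "moves": [
    {"offset": [0, 0, 0], "angular": [0, 0, 0]},
    {"offset": [0, 0, 0], "angular": [0, 0, 0]},
    {"offset": [0, 0, 0], "angular": [0, 0, 0]},
    {"offset": [0, 0, 0], "angular": [0, 0, 0]}
  ]
}}

```text
t: 2.1
tool_pos: [0.5544, 0.1007, 0.1521]
ee_rot: [0.0, 0.575, 0.818, 0.0]
contact_force: [0.1, -0.8, 0.6]
opening: 0.0599
```

```bash
python3 -c "
from h import *
import cv2
go(.5545,.1032,.072)
for n,a in(('top',(190,170)),('scene',(230,90))):
    im=cv2.cvtColor(camera(n),cv2.COLOR_RGB2BGR)
    cv2.imwrite(f'pics/{n}1.png',cv2.resize(im[a[1]:a[1]+130,a[0]:a[0]+180] if n=='scene' else im[a[1]:a[1]+120,a[0]-50:a[0]+130],None,fx=4,fy=4,interpolation=2))
"
```

```text
t 2.1 pos [0.5544 0.1007 0.1521] off [0.0023 0.0008 0.0801] dist 0.08 F [ 0.06 -0.78  0.56] T [-0.01  0.02  0.03] open 0.059887941250138924
```

View pics/scene1.png

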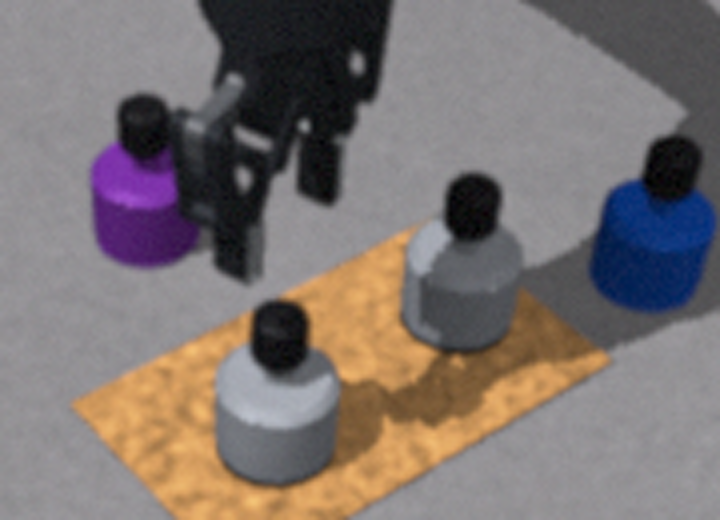

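View pics/top1.png

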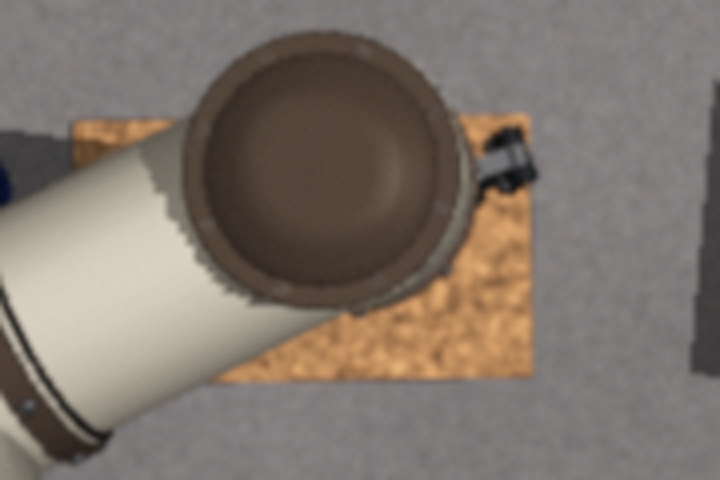

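The scene crop shows the fingers straddling the near knob: the pads are at about (240,270) and (320,190), and the knob is below at (280,330). The top view is blocked by the wrist. I'll descend.

{"method": "servo_tool", "body": {
  "moves": [
    {"offset": [0.002, 0.001, 0.02], "angular": [0, 0, 0]},
    {"offset": [0.002, 0.001, 0.04], "angular": [0, 0, 0]},
    {"offset": [0.002, 0.001, 0.055], "angular": [0, 0, 0]},
    {"offset": [0.002, 0.001, 0.068], "angular": [0, 0, 0]},
    {"offset": [0.002, 0.001, 0.076], "angular": [0, 0, 0]},
    {"offset": [0.002, 0.001, 0.08], "angular": [0, 0, 0]},
    {"offset": [0.002, 0.001, 0.08], "angular": [0, 0, 0]},
    {"offset": [0.002, 0.001, 0.08], "angular": [0, 0, 0]}
  ]
}}

```text
t: 2.87
tool_pos: [0.5553, 0.1035, 0.0721]
ee_rot: [0.0, 0.575, 0.818, 0.001]
contact_force: [0.1, 0.4, 0.4]
opening: 0.0606
```

```bash
python3 -c "
from h import *
import cv2
go(.5545,.1032,.072)
for n,a in(('scene',(230,90)),):
    im=cv2.cvtColor(camera(n),cv2.COLOR_RGB2BGR)
    cv2.imwrite(f'pics/{n}2.png',cv2.resize(im[a[1]:a[1]+130,a[0]:a[0]+180],None,fx=4,fy=4,interpolation=2))
"
```

```text
t 2.8667 pos [0.5553 0.1035 0.0721] off [-0.0001 -0.0008  0.0001] dist 0.001 F [0.1  0.44 0.39] T [-0.02 -0.01  0.01] open 0.06060362353935223
```

View pics/scene2.png

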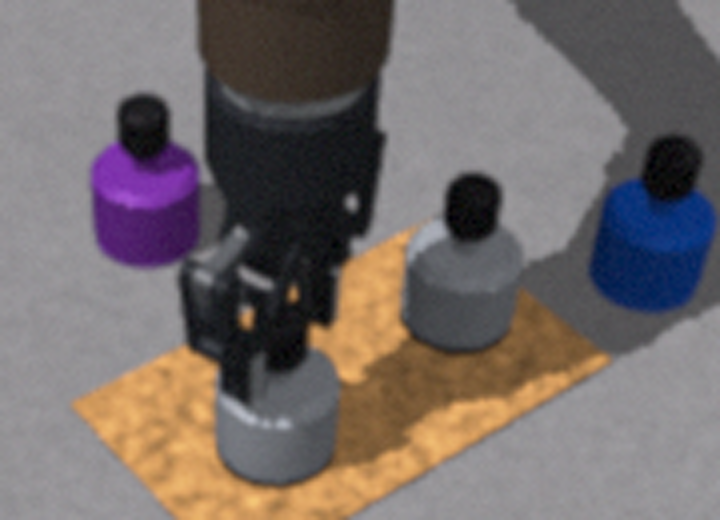

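The fingers straddle the knob: the left pad is at (240,380), the right one at (325,300), and the knob is between them at (285,340). I'll close now.

{"method": "servo_tool", "body": {
  "moves": [
    {"offset": [0, 0, 0], "angular": [0, 0, 0]},
    {"offset": [0, 0, 0], "angular": [0, 0, 0]},
    {"offset": [0, 0, 0], "angular": [0, 0, 0]},
    {"offset": [0, 0, 0], "angular": [0, 0, 0]},
    {"offset": [0, 0, 0], "angular": [0, 0, 0]},
    {"offset": [0, 0, 0], "angular": [0, 0, 0]},
    {"offset": [0, 0, 0], "angular": [0, 0, 0]},
    {"offset": [0, 0, 0], "angular": [0, 0, 0]}
  ],
  "hand": 0.015,
  "force": 60
}}

```text
t: 3.58
tool_pos: [0.5551, 0.104, 0.0721]
ee_rot: [0.0, 0.575, 0.818, 0.001]
contact_force: [-1.3, 1.4, 5.3]
opening: 0.0281
```

```bash
python3 -c "
from h import *
go(.5545,.1032,.072)
"
```

```text
t 3.5833 pos [0.5551 0.104  0.0721] off [-0.0005 -0.0009  0.0001] dist 0.001 F [-1.32  1.45  5.34] T [ 0.35  0.5  -0.08] open 0.02808244952195941
```

{"method": "servo_tool", "body": {
  "moves": [
    {"offset": [0, 0, -0.003], "angular": [0, 0, 0]},
    {"offset": [0, 0, -0.008], "angular": [0, 0, 0]},
    {"offset": [0, 0, -0.014], "angular": [0, 0, 0]},
    {"offset": [0, 0, -0.022], "angular": [0, 0, 0]},
    {"offset": [0, 0, -0.029], "angular": [0, 0, 0]},
    {"offset": [0, 0, -0.034], "angular": [0, 0, 0]},
    {"offset": [0, 0, -0.035], "angular": [0, 0, 0]},
    {"offset": [0, 0, -0.035], "angular": [0, 0, 0]},
    {"offset": [0, 0, -0.035], "angular": [0, 0, 0]},
    {"offset": [0, 0, -0.035], "angular": [0, 0, 0]}
  ]
}}

```text
t: 4.42
tool_pos: [0.5544, 0.1035, 0.1059]
ee_rot: [-0.0, 0.575, 0.818, -0.0]
contact_force: [-0.2, 0.1, -2.8]
opening: 0.0282
```

{"method": "servo_tool", "body": {
  "moves": [
    {"offset": [0, 0, 0], "angular": [0, 0, 0]},
    {"offset": [0, 0, 0], "angular": [0, 0, 0]},
    {"offset": [0, 0, 0], "angular": [0, 0, 0]},
    {"offset": [0, 0, 0], "angular": [0, 0, 0]},
    {"offset": [0, 0, 0], "angular": [0, 0, 0]}
  ]
}}

```text
t: 4.83
tool_pos: [0.5547, 0.1036, 0.1062]
ee_rot: [-0.0, 0.575, 0.818, -0.0]
contact_force: [0.6, 0.9, -3.1]
opening: 0.0286
```

```bash
python3 -c "
from h import *
import cv2
for n,a in(('scene',(230,90)),):
    im=cv2.cvtColor(camera(n),cv2.COLOR_RGB2BGR)
    cv2.imwrite(f'pics/{n}3.png',cv2.resize(im[a[1]:a[1]+130,a[0]:a[0]+180],None,fx=4,fy=4,interpolation=2))
for i in range(6):
    go(.5545,.1032,.072); camera('top')
"
```

```text
t 4.8833 pos [0.5548 0.1036 0.1063] off [-0.0003 -0.0004  0.0343] dist 0.034 F [ 0.57 -0.07 -3.89] T [-0.01  0.01  0.02] open 0.0281536787468512
t 4.9333 pos [0.5548 0.1036 0.1063] off [-0.0003 -0.0004  0.0343] dist 0.034 F [ 0.35 -0.21 -2.65] T [ 0.03 -0.01 -0.03] open 0.028369512413546186
t 4.9833 pos [0.5548 0.1036 0.1063] off [-0.0003 -0.0004  0.0343] dist 0.034 F [ 0.8  -1.11 -3.29] T [ 0.01 -0.01 -0.03] open 0.02799946145162556
t 5.0333 pos [0.5548 0.1036 0.1063] off [-0.0003 -0.0004  0.0343] dist 0.034 F [-0.02 -0.76 -3.58] T [-0.02 -0.01 -0.01] open 0.028295093022314192
t 5.0833 pos [0.5547 0.1036 0.1063] off [-0.0003 -0.0004  0.0343] dist 0.034 F [-0.38  0.97 -3.85] T [-0.04  0.02 -0.01] open 0.027581022499864136
t 5.1333 pos [0.5548 0.1036 0.1063] off [-0.0003 -0.0004  0.0343] dist 0.034 F [-0.3  -0.83 -2.74] T [-0.02  0.01  0.  ] open 0.028100262697068962
```

View pics/scene3.png

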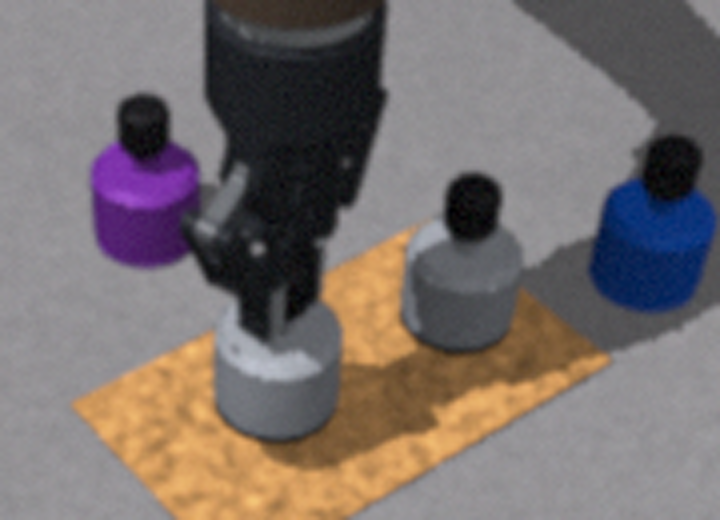

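The near weight is clear of the mat and upright; its underside moved up from row 480 to row 435 in the crop. The force is about −3.3 N, so roughly 0.35 kg, which makes it probably the lighter one. I'll set it down gently.

{"method": "servo_tool", "body": {
  "moves": [
    {"offset": [0, 0, 0.006], "angular": [0, 0, 0]},
    {"offset": [0, 0, 0.013], "angular": [0, 0, 0]},
    {"offset": [0, 0, 0.02], "angular": [0, 0, 0]},
    {"offset": [0, 0, 0.026], "angular": [0, 0, 0]},
    {"offset": [0, 0, 0.03], "angular": [0, 0, 0]},
    {"offset": [0, 0, 0.032], "angular": [0, 0, 0]},
    {"offset": [0, 0, 0.0335], "angular": [0, 0, 0]},
    {"offset": [0, 0, 0.0345], "angular": [0, 0, 0]},
    {"offset": [0, 0, 0.0345], "angular": [0, 0, 0]},
    {"offset": [0, 0, 0.0345], "angular": [0, 0, 0]}
  ]
}}

```text
t: 6.02
tool_pos: [0.5549, 0.1036, 0.0723]
ee_rot: [0.0, 0.575, 0.818, 0.0]
contact_force: [-1.1, -0.4, -0.6]
opening: 0.0285
```

```bash
python3 -c "
from h import *
go(.5545,.1032,.072)
"
```

```text
t 6.0167 pos [0.5549 0.1036 0.0723] off [-0.0003 -0.0005  0.0003] dist 0.001 F [-1.11 -0.4  -0.58] T [-0.05  0.31 -0.  ] open 0.028486903230299128
```

The mat is carrying it again: Fz has dropped from −3.3 to −0.6 N. I'll release and raise.

{"method": "servo_tool", "body": {
  "moves": [
    {"offset": [0, 0, 0], "angular": [0, 0, 0]},
    {"offset": [0, 0, 0], "angular": [0, 0, 0]},
    {"offset": [0, 0, 0], "angular": [0, 0, 0]},
    {"offset": [0, 0, 0], "angular": [0, 0, 0]},
    {"offset": [0, 0, 0], "angular": [0, 0, 0]},
    {"offset": [0, 0, 0], "angular": [0, 0, 0]}
  ],
  "hand": 0.06
}}

```text
t: 6.52
tool_pos: [0.5549, 0.1036, 0.072]
ee_rot: [0.0, 0.575, 0.818, 0.0]
contact_force: [0.2, -0.1, -0.1]
opening: 0.0597
```

{"method": "servo_tool", "body": {
  "moves": [
    {"offset": [0, 0, -0.01], "angular": [0, 0, 0]},
    {"offset": [0, 0, -0.025], "angular": [0, 0, 0]},
    {"offset": [0, 0, -0.045], "angular": [0, 0, 0]},
    {"offset": [0, 0, -0.065], "angular": [0, 0, 0]},
    {"offset": [0, 0, -0.08], "angular": [0, 0, 0]},
    {"offset": [0, 0, -0.08], "angular": [0, 0, 0]},
    {"offset": [0, 0, -0.08], "angular": [0, 0, 0]}
  ]
}}

```text
t: 7.1
tool_pos: [0.5551, 0.1038, 0.1531]
ee_rot: [0.001, 0.575, 0.818, 0.001]
contact_force: [0.3, -0.6, -0.7]
opening: 0.0602
```

```bash
python3 -c "
from h import *
import cv2
go(.5355,.245,.15)
for n,a in(('scene',(230,90)),):
    im=cv2.cvtColor(camera(n),cv2.COLOR_RGB2BGR)
    cv2.imwrite(f'pics/{n}4.png',cv2.resize(im[a[1]:a[1]+130,a[0]:a[0]+180],None,fx=4,fy=4,interpolation=2))
"
```

```text
t 7.1 pos [0.5551 0.1038 0.1531] off [0.1395 0.0293 0.0033] dist 0.143 F [ 0.29 -0.63 -0.67] T [0.04 0.03 0.02] open 0.06023086421577893
```

View pics/scene4.png

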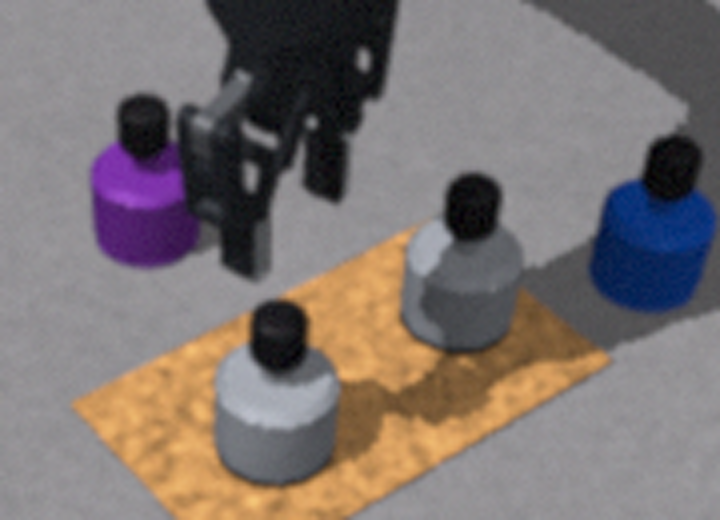

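The near weight stands where it was, with its knob at (280,330). Next I'll go over the far one.

{"method": "servo_tool", "body": {
  "moves": [
    {"offset": [0.028, 0.006, 0], "angular": [0, 0, 0]},
    {"offset": [0.056, 0.012, 0], "angular": [0, 0, 0]},
    {"offset": [0.084, 0.018, 0], "angular": [0, 0, 0]},
    {"offset": [0.112, 0.024, 0], "angular": [0, 0, 0]},
    {"offset": [0.132, 0.028, 0], "angular": [0, 0, 0]},
    {"offset": [0.1395, 0.0293, 0], "angular": [0, 0, 0]},
    {"offset": [0.1395, 0.0293, 0], "angular": [0, 0, 0]},
    {"offset": [0.1395, 0.0293, 0], "angular": [0, 0, 0]},
    {"offset": [0.1395, 0.0293, 0], "angular": [0, 0, 0]}
  ]
}}

```text
t: 7.9
tool_pos: [0.5348, 0.2436, 0.1512]
ee_rot: [-0.0, 0.575, 0.818, -0.001]
contact_force: [-0.5, -0.4, -0.2]
opening: 0.0601
```

```bash
python3 -c "
from h import *
import cv2
go(.5355,.245,.072)
for n,a in(('scene',(230,90)),):
    im=cv2.cvtColor(camera(n),cv2.COLOR_RGB2BGR)
    cv2.imwrite(f'pics/{n}5.png',cv2.resize(im[a[1]:a[1]+130,a[0]:a[0]+180],None,fx=4,fy=4,interpolation=2))
"
```

```text
t 7.9 pos [0.5348 0.2436 0.1512] off [0.0011 0.0013 0.0792] dist 0.079 F [-0.5  -0.43 -0.19] T [-0.03 -0.02 -0.05] open 0.060106667345295094
```

View pics/scene5.png

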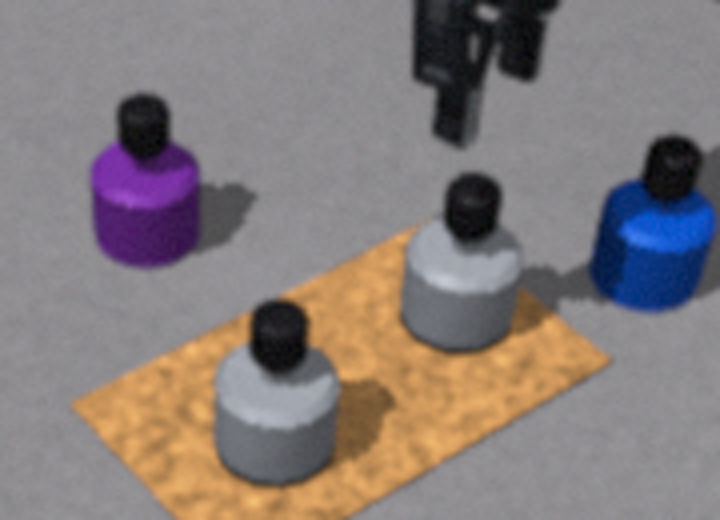

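The pads are centred above the far knob at (473,200), allowing for how vertical lines lean in this view. I'll descend.

{"method": "servo_tool", "body": {
  "moves": [
    {"offset": [0.001, 0.001, 0.02], "angular": [0, 0, 0]},
    {"offset": [0.001, 0.001, 0.04], "angular": [0, 0, 0]},
    {"offset": [0.001, 0.001, 0.055], "angular": [0, 0, 0]},
    {"offset": [0.001, 0.001, 0.067], "angular": [0, 0, 0]},
    {"offset": [0.001, 0.001, 0.075], "angular": [0, 0, 0]},
    {"offset": [0.001, 0.001, 0.079], "angular": [0, 0, 0]},
    {"offset": [0.001, 0.001, 0.079], "angular": [0, 0, 0]},
    {"offset": [0.001, 0.001, 0.079], "angular": [0, 0, 0]}
  ]
}}

```text
t: 8.62
tool_pos: [0.5361, 0.2459, 0.0733]
ee_rot: [0.0, 0.575, 0.818, 0.0]
contact_force: [-0.2, 0.3, 0.2]
opening: 0.0598
```

```bash
python3 -c "
from h import *
import cv2
go(.5355,.245,.072)
for n,a in(('scene',(230,90)),):
    im=cv2.cvtColor(camera(n),cv2.COLOR_RGB2BGR)
    cv2.imwrite(f'pics/{n}6.png',cv2.resize(im[a[1]:a[1]+130,a[0]:a[0]+180],None,fx=4,fy=4,interpolation=2))
"
```

```text
t 8.6167 pos [0.5361 0.2459 0.0733] off [-0.0006 -0.0009  0.0013] dist 0.002 F [-0.23  0.3   0.22] T [ 0.03 -0.02  0.  ] open 0.05981172861866161
```

View pics/scene6.png

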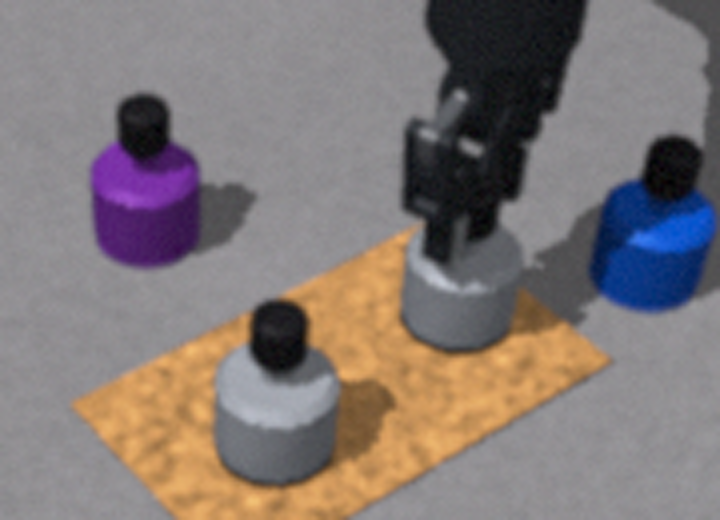

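The pads are on either side of the far knob, at (445,240) and (515,185), with the knob around (480,215). I'll close, then lift.

{"method": "servo_tool", "body": {
  "moves": [
    {"offset": [0, 0, 0.001], "angular": [0, 0, 0]},
    {"offset": [0, 0, 0.001], "angular": [0, 0, 0]},
    {"offset": [0, 0, 0.001], "angular": [0, 0, 0]},
    {"offset": [0, 0, 0.001], "angular": [0, 0, 0]},
    {"offset": [0, 0, 0.001], "angular": [0, 0, 0]},
    {"offset": [0, 0, 0.001], "angular": [0, 0, 0]},
    {"offset": [0, 0, 0.001], "angular": [0, 0, 0]},
    {"offset": [0, 0, 0.001], "angular": [0, 0, 0]}
  ],
  "hand": 0.015,
  "force": 80
}}

```text
t: 9.33
tool_pos: [0.5359, 0.246, 0.0727]
ee_rot: [0.0, 0.575, 0.818, 0.0]
contact_force: [-1.0, -2.5, 5.9]
opening: 0.0277
```

{"method": "servo_tool", "body": {
  "moves": [
    {"offset": [0, 0, -0.003], "angular": [0, 0, 0]},
    {"offset": [0, 0, -0.008], "angular": [0, 0, 0]},
    {"offset": [0, 0, -0.014], "angular": [0, 0, 0]},
    {"offset": [0, 0, -0.022], "angular": [0, 0, 0]},
    {"offset": [0, 0, -0.029], "angular": [0, 0, 0]},
    {"offset": [0, 0, -0.034], "angular": [0, 0, 0]},
    {"offset": [0, 0, -0.035], "angular": [0, 0, 0]},
    {"offset": [0, 0, -0.035], "angular": [0, 0, 0]},
    {"offset": [0, 0, -0.035], "angular": [0, 0, 0]},
    {"offset": [0, 0, -0.035], "angular": [0, 0, 0]}
  ]
}}

```text
t: 10.17
tool_pos: [0.5353, 0.2458, 0.1064]
ee_rot: [-0.0, 0.575, 0.818, -0.0]
contact_force: [-0.3, 1.1, -6.3]
opening: 0.0275
```

{"method": "servo_tool", "body": {
  "moves": [
    {"offset": [0, 0, 0], "angular": [0, 0, 0]},
    {"offset": [0, 0, 0], "angular": [0, 0, 0]},
    {"offset": [0, 0, 0], "angular": [0, 0, 0]},
    {"offset": [0, 0, 0], "angular": [0, 0, 0]},
    {"offset": [0, 0, 0], "angular": [0, 0, 0]}
  ]
}}

```text
t: 10.58
tool_pos: [0.5356, 0.246, 0.1067]
ee_rot: [-0.0, 0.575, 0.818, -0.0]
contact_force: [0.7, 0.1, -6.8]
opening: 0.028
```

```bash
python3 -c "
from h import *
import cv2
for n,a in(('scene',(230,90)),):
    im=cv2.cvtColor(camera(n),cv2.COLOR_RGB2BGR)
    cv2.imwrite(f'pics/{n}7.png',cv2.resize(im[a[1]:a[1]+130,a[0]:a[0]+180],None,fx=4,fy=4,interpolation=2))
for i in range(6):
    go(.5402,-.2065,.2); camera('top')
"
```

```text
t 10.6333 pos [0.5356 0.246  0.1067] off [-0.4273 -0.1491 -0.0932] dist 0.462 F [ 0.28 -0.47 -6.7 ] T [-0.02 -0.01  0.02] open 0.027561433562385742
t 10.6833 pos [0.5356 0.246  0.1068] off [-0.4273 -0.1491 -0.0932] dist 0.462 F [ 0.71 -0.63 -7.31] T [-0.01 -0.02 -0.04] open 0.027387507706840675
t 10.7333 pos [0.5356 0.246  0.1068] off [-0.4273 -0.1491 -0.0932] dist 0.462 F [-0.33 -0.18 -7.36] T [ 0.01 -0.02  0.01] open 0.027897373725517434
t 10.7833 pos [0.5356 0.246  0.1068] off [-0.4273 -0.1491 -0.0932] dist 0.462 F [-1.3   0.22 -6.13] T [-0.02  0.02 -0.01] open 0.02776676394730246
t 10.8333 pos [0.5356 0.2461 0.1068] off [-0.4273 -0.1491 -0.0932] dist 0.462 F [ 0.75 -0.34 -6.84] T [ 0.02 -0.02  0.03] open 0.028104042915577113
t 10.8833 pos [0.5356 0.246  0.1068] off [-0.4273 -0.1491 -0.0932] dist 0.462 F [-0.09  0.5  -7.06] T [ 0.05 -0.02  0.03] open 0.027676225119898958
```

View pics/scene7.png

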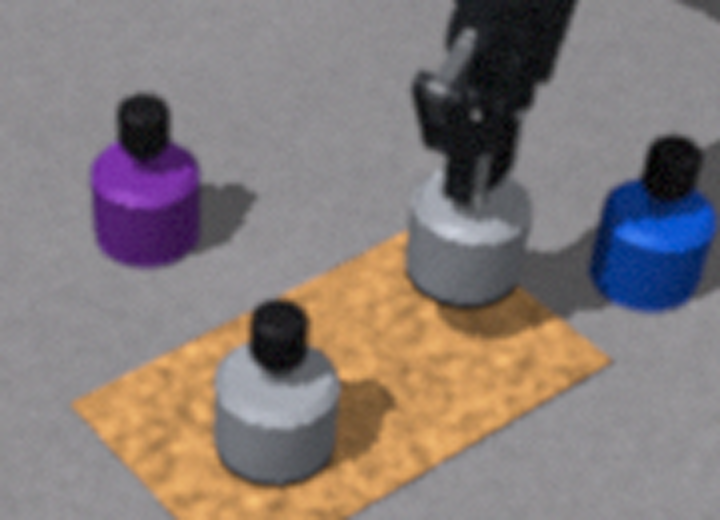

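This one reads about −6.9 N (~0.70 kg) against −3.3 N, so the far weight is the heavier, and it hangs upright and clear of the mat. I'll raise it, then carry it over the board.

{"method": "servo_tool", "body": {
  "moves": [
    {"offset": [0, 0, -0.008], "angular": [0, 0, 0]},
    {"offset": [0, 0, -0.022], "angular": [0, 0, 0]},
    {"offset": [0, 0, -0.042], "angular": [0, 0, 0]},
    {"offset": [0, 0, -0.062], "angular": [0, 0, 0]},
    {"offset": [0, 0, -0.08], "angular": [0, 0, 0]},
    {"offset": [-0.005, -0.002, -0.09], "angular": [0, 0, 0]},
    {"offset": [-0.015, -0.005, -0.094], "angular": [0, 0, 0]},
    {"offset": [-0.03, -0.0105, -0.095], "angular": [0, 0, 0]},
    {"offset": [-0.05, -0.0175, -0.095], "angular": [0, 0, 0]},
    {"offset": [-0.075, -0.026, -0.095], "angular": [0, 0, 0]}
  ]
}}

```text
t: 11.77
tool_pos: [0.5354, 0.1649, 0.2004]
ee_rot: [-0.001, 0.575, 0.818, -0.001]
contact_force: [0.5, -0.0, -6.9]
opening: 0.0281
```

{"method": "servo_tool", "body": {
  "moves": [
    {"offset": [-0.025, -0.009, 0], "angular": [0, 0, 0]},
    {"offset": [-0.05, -0.0175, 0], "angular": [0, 0, 0]},
    {"offset": [-0.075, -0.026, 0], "angular": [0, 0, 0]},
    {"offset": [-0.1, -0.035, 0], "angular": [0, 0, 0]},
    {"offset": [-0.125, -0.0435, 0], "angular": [0, 0, 0]},
    {"offset": [-0.15, -0.0525, 0], "angular": [0, 0, 0]},
    {"offset": [-0.17, -0.0595, 0], "angular": [0, 0, 0]},
    {"offset": [-0.185, -0.0645, 0], "angular": [0, 0, 0]},
    {"offset": [-0.195, -0.068, 0], "angular": [0, 0, 0]},
    {"offset": [-0.2, -0.07, 0], "angular": [0, 0, 0]}
  ]
}}

```text
t: 12.6
tool_pos: [0.5371, -0.0475, 0.2007]
ee_rot: [-0.001, 0.576, 0.817, -0.001]
contact_force: [1.1, -0.0, -6.9]
opening: 0.0275
```

```bash
python3 -c "
from h import *
go(.5402,-.2065,.16)
"
```

```text
t 12.6 pos [ 0.5371 -0.0475  0.2007] off [-0.1508 -0.0504  0.0407] dist 0.164 F [ 1.06 -0.04 -6.94] T [ 0.08 -0.07 -0.01] open 0.027532483820535195
```

{"method": "servo_tool", "body": {
  "moves": [
    {"offset": [-0.015, -0.005, 0.002], "angular": [0, 0, 0]},
    {"offset": [-0.035, -0.0118, 0.005], "angular": [0, 0, 0]},
    {"offset": [-0.06, -0.02, 0.01], "angular": [0, 0, 0]},
    {"offset": [-0.085, -0.0285, 0.016], "angular": [0, 0, 0]},
    {"offset": [-0.11, -0.037, 0.024], "angular": [0, 0, 0]},
    {"offset": [-0.13, -0.0435, 0.032], "angular": [0, 0, 0]},
    {"offset": [-0.142, -0.0475, 0.037], "angular": [0, 0, 0]},
    {"offset": [-0.149, -0.05, 0.04], "angular": [0, 0, 0]},
    {"offset": [-0.15, -0.0505, 0.0405], "angular": [0, 0, 0]},
    {"offset": [-0.15, -0.0505, 0.0405], "angular": [0, 0, 0]}
  ]
}}

```text
t: 13.43
tool_pos: [0.5417, -0.2031, 0.161]
ee_rot: [-0.0, 0.575, 0.818, -0.0]
contact_force: [1.0, 0.2, -6.3]
opening: 0.0277
```

{"method": "servo_tool", "body": {
  "moves": [
    {"offset": [0, 0, 0], "angular": [0, 0, 0]},
    {"offset": [0, 0, 0], "angular": [0, 0, 0]},
    {"offset": [0, 0, 0], "angular": [0, 0, 0]},
    {"offset": [0, 0, 0], "angular": [0, 0, 0]},
    {"offset": [0, 0, 0], "angular": [0, 0, 0]},
    {"offset": [0, 0, 0], "angular": [0, 0, 0]},
    {"offset": [0, 0, 0], "angular": [0, 0, 0]},
    {"offset": [0, 0, 0], "angular": [0, 0, 0]}
  ]
}}

```text
t: 14.1
tool_pos: [0.5419, -0.2034, 0.1613]
ee_rot: [-0.0, 0.575, 0.818, 0.0]
contact_force: [0.8, 0.6, -6.9]
opening: 0.0274
```

```bash
python3 -c "
from h import *
import cv2
go(.5402,-.2065,.16)
for n in('scene','top'):
    cv2.imwrite(f'pics/{n}8.png',cv2.cvtColor(camera(n),cv2.COLOR_RGB2BGR))
go(.5402,-.2065,.16); print(np.abs(observe()['qd']).max())
"
```

```text
t 14.1 pos [ 0.5419 -0.2034  0.1613] off [-0.0023 -0.0026  0.0013] dist 0.004 F [ 0.83  0.58 -6.88] T [-0.03  0.01  0.  ] open 0.027449776551553746
t 14.2 pos [ 0.5419 -0.2035  0.1613] off [-0.0023 -0.0026  0.0013] dist 0.004 F [ 0.51 -0.82 -7.31] T [-0.01 -0.01 -0.07] open 0.027887054066178737
0.001869056954357165
```

View pics/scene8.png

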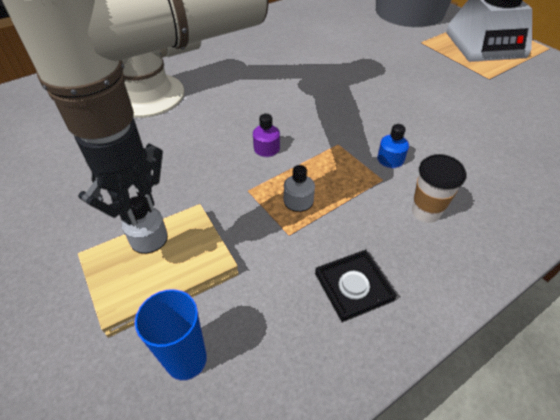

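View pics/top8.png

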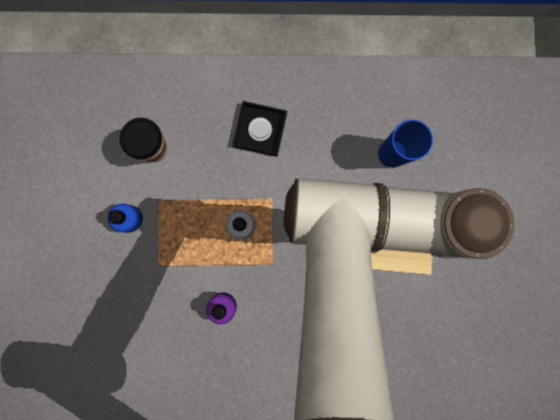

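The scene view shows the heavier weight hanging at (147,230) over the board, in line with the gripper. The lighter weight stands on the mat with its knob at (300,173). The tumbler, cup and lid are at their original pixels. Handing in.

```bash
python3 -c "
from workcell import *
print(sign_off())"
```

```text
the job is handed in; nothing more can be done
None
```

I lifted both weights in turn. The one at (0.555, 0.103) pulled about 3.3 N (~0.35 kg), and I stood it back upright on the mat. The one at (0.535, 0.245) pulled about 6.9 N (~0.70 kg), so it is the heavier, and the arm is now holding it over the top board.

**Last checks before handing in:**
- **Position:** the tool is within about 4 mm of the board's measured centre. By the tool height, the weight's underside is about 61 mm above the board.
- **Grip:** the load reads a steady ~6.9 N and the arm is still.
- **Surroundings:** the lighter weight stands on the mat where it was set down. The tumbler, cup, lid and the coloured look-alikes are at their starting pixels.
- **Time:** 14.2 s of the 64 s allowed.

No check failed. The fingers closed to about 28 mm on the 30 mm knob, but the grip showed no slip. The hand-in gave no verdict.

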